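# Set out a specimen's culture plates for reading

### The job

Set this patient's plates out for reading (left, right and behind as the robot sees them, square to the light box): put the red blood plate on the middle of the light box; put the brown plate on the bench about 2 cm clear of the box's left edge, in line with the middle of the box, with the blue-green plate squarely on top of it; stand the yellow-capped specimen pot straight behind that stack, about 2 cm clear of it, and the red-capped bottle in the middle of the gap between the light box and the orange discard jar. Keep all of them upright, set each one down without dropping it, and leave the blue-capped bottle, the timer and the stack of large read plates where they are.

Things in the scene. Friction and masses are not known exactly. Their poses are not given: they have to be found in the camera images.
- blood_plate: Blood agar culture plate: a small clear round dish of bright red agar with cream specks. Diameter 60 mm from the underside to 10 mm up (lid skirt; grip here), 55 mm from there to its flat top at 15 mm; 30 g. Loose, lid down, agar side up. Origin: centre of its underside; z up; its yaw means nothing.
- choc_plate: Chocolate agar culture plate: a small clear round dish of dark brown agar with beige specks. Diameter 60 mm from the underside to 10 mm up (lid skirt; grip here), 55 mm from there to its flat top at 15 mm; 30 g. Loose, lid down, agar side up. Origin: centre of its underside; z up; its yaw means nothing.
- cled_plate: Blue-green agar culture plate: a small clear round dish of teal agar with yellow specks. Diameter 60 mm from the underside to 10 mm up (lid skirt; grip here), 55 mm from there to its flat top at 15 mm; 30 g. Loose, lid down, agar side up. Origin: centre of its underside; z up; its yaw means nothing.
- specimen_pot: Specimen pot: whitish cylinder of diameter 40 mm, paper label, yellow screw cap (diameter 43 mm, from 52 to 68 mm up); 68 mm high in all; 60 g. Loose, upright. Origin: centre of its underside; z up; its yaw means nothing. Grip it by cap or body.
- oxidase_bottle: Reagent bottle to be moved: small amber glass dropper bottle, paper label, red cap. Body diameter 32 mm up to 50 mm, cap diameter 23 mm; 78 mm high in all; 60 g. Loose, upright. Origin: centre of its underside; z up; its yaw means nothing. Grip it by the body.
- peroxide_bottle: Bystander, leave it where it is: small amber glass dropper bottle, paper label, blue cap. Body diameter 32 mm up to 50 mm, cap diameter 23 mm; 78 mm high in all; 60 g. Loose, upright. Origin: centre of its underside; z up; its yaw means nothing.
- lightbox: LED light box: flat grey square, 130 x 130 mm, 18 mm high, with a bright white 108 mm panel flush in its top; fixed, turned a little. Origin: centre of its underside; z up; x points away from the robot (behind), y to the robot's left. Left edge at y = +65 mm, right edge at -65 mm. Left, right, behind and in line are meant square to this box.
- discard_jar: Discard jar: open orange jar, diameter 84 mm at the rim, 80 mm high, swab sticks inside (below the rim); fixed, 228 to 248 mm to the right of the light box, centre to centre, so that a gap of 120 to 140 mm lies between them. Origin: centre of its underside; z up.
- read_stack: Bystander, leave it where it is: stack of six large plates of tan agar, diameter 88 mm, 90 mm high, 420 g, loose. Origin: centre of its underside.
- timer: Bystander, leave it where it is: flat white timer with a grey-green display, 50 x 70 mm, 19 mm high, loose. Origin: centre of its underside.
Things that resemble listed ones, but are neither listed nor needed, are in the scene too. Leave any purple look-alike of the cled_plate alone.

How it is judged:
By the outcome, as a careful person would: the job done as asked, in the order asked, and still so for the second after the job is handed in, with the robot touching nothing.
It also fails if it takes over 118 s, if anything falls off the work surface, if the arm or the gripper's body presses on something with over 40 N, if the wrist force passes 120 N, or if a joint passes its speed limit or range.

### The arm

A 7-joint arm with a two-finger parallel gripper is mounted at the origin on the work surface. World frame = base frame: x ahead of the robot, y to its left, z up, the work surface at z = 0. Lengths are in m, angles in rad, forces in N, time in s.
With the tool pointing down it reaches from about 0.425 to 0.925 m from the base axis. Payload 6.8 kg.
Tool frame: the origin (TCP) lies at the very end of the fingers, on their centre line; the grasp point (between the pads) lies bot.tcp_to_grasp behind it (bot.tcp_to_grasp is the distance from the TCP to the grasp point, in m); z points along the fingers, y is the line along which they close (so a half turn about z gives the same grasp; the last joint's range is limited). The gripper opens to 85 mm and grips with 20 to 120 N. Pads are 22 mm wide; open, the fingers measure 114 mm over their backs; the gripper's body (76 mm by 85 mm) begins 54 mm behind the grasp point. The pads swing forward as they close: fully open they stand 13 mm farther back than shut.
Start: joints at [-1.397, 0.477, 0.022, 1.555, -0.011, 1.109, -0.083], TCP at [0.188, 0.648, 0.204] pointing down, gripper open.
Joint ranges: [-2.96, 2.96], [-0.34, 2.1], [-1.41, 1.46], [0.24, 2.44], [-1.37, 4.51], [0.17, 1.92], [-2.96, 2.96]. Speed limits (rad/s): [2.39, 2.39, 3.14, 3.14, 3.14, 3.14, 3.14].

### API

Orientations are given as a unit quaternion [w, x, y, z].
In Python, from station import bot gives the robot as it stands.
- The arm moves only by the tool servo_tool, never from a script. Its argument "motion" is a list that holds one entry, the list of rows, each a list of 7 numbers: the shift along the tool's x, y, z in m, then the turn, a rotation vector about the tool's x, y, z in units of 5 degrees (1.0 is 5 degrees), then the opening, from 0 (shut) to 1 (fully open). A call has 1 to 20 rows; each row is the pose to reach, as a shift and turn from the pose commanded when the call began, along the tool's axes at that moment; what a row does not reach only later rows make up. A row lasts 1/12 s, in which the tool goes at most 41.7 mm and 7.16 degrees, less where a joint would pass 70% of its speed; a pose out of reach is approached as far as the arm can. A call with a gripper value outside its range is refused whole. The fingers move at their own pace and stop on an object; "grip_force" is the grip in N (left out, the last holds). Time passes only in rows, so rows that repeat a pose let the fingers close. It gives the time, the measured TCP pose, the force, the opening and the grip force at its end, in the units of the state.
- bot.get_obs(): the state, without advancing time (a new reading comes with each control period).
- bot.read_camera(name): name is "scene" or "top" or "wrist"; returns a dict with "img" (480x640x3 uint8, red, green, blue), "K" (3x3 intrinsics, pixels), "k1" (the pictures are not rectified: a ray, as slopes to the right and down, at radius r is drawn at 1 + k1 r^2 times it, then the intrinsics apply), "pose" (4x4, takes a point from camera to world coordinates). Camera axes: x right, y down, z forward; pixel columns grow to the right and rows downward; lengths in m; the calibration is good to about 2 mm. A picture is of the moment at which its call begins. There is no depth.
- bot.hand_in(): hands the job in; it is judged then, once.
The state is a dict: "t": time; "q": joint angles; "joint_vel": joint speeds; "joint_torque": joint torques, N m; "eef_pos": TCP position; "tool_rot": TCP orientation; "contact_force": force on the tool from outside, world axes, zero at the start; "torque": the same for the moment, N m; "gripper_width": opening from 0.0 (shut) to 1.0 (fully open); "grasp_force": force on a finger pad.
Only numpy, scipy, OpenCV 4.12 (cv2) and the standard library are available. Lean on these libraries where they do the work, as an engineer would, in place of code of your own. Each camera call takes 0.05 s, during which the arm holds its last target. There are 200 camera calls.

## Working session

There is one attempt and no reset: what is moved stays moved. The work goes in short steps, Python scripts to look and compute and a tool call to move; the robot and the scene stay as the last step left them, time stands still between calls to the robot, and variables do not carry over. Pictures are saved under pics/ and viewed, at most 14 in all, crops included, and the job is handed in when it is done.

Besides the shell and the picture viewer there is one more tool, called after "Call:" by a JSON object that holds its "api" and its "payload", one argument or row to a line. servo_tool: Moves the arm, as the interface text tells. Its arguments: {"type":"object","properties":{"motion":{"type":"array"},"grip_force":{"type":"number"}},"required":["motion"]}

```bash
ls; mkdir -p pics; python3 - <<'E'
from station import bot
import cv2, numpy as np
for n in ("scene","top","wrist"):
    c=bot.read_camera(n); cv2.imwrite(f"pics/{n}0.png",c["img"][:,:,::-1]); print(n,c["K"].round(1).tolist(),c["k1"],c["pose"].round(3).tolist())
print(bot.get_obs(), bot.tcp_to_grasp)
E
```

```text
pics
scene [[478.5, 0.0, 314.5], [0.0, 478.5, 235.6], [0.0, 0.0, 1.0]] -0.11013816232222436 [[0.774, 0.502, -0.386, 0.961], [0.633, -0.598, 0.492, -0.458], [0.017, -0.625, -0.781, 0.802], [0.0, 0.0, 0.0, 1.0]]
top [[467.5, 0.0, 323.3], [0.0, 467.5, 229.0], [0.0, 0.0, 1.0]] -0.10134450032058884 [[-0.0, -0.991, 0.131, 0.472], [-1.0, 0.002, 0.01, 0.013], [-0.01, -0.131, -0.991, 1.016], [0.0, 0.0, 0.0, 1.0]]
wrist [[366.9, 0.0, 326.9], [0.0, 366.9, 246.4], [0.0, 0.0, 1.0]] -0.03555611895351551 [[0.278, 0.914, 0.297, 0.112], [0.961, -0.263, -0.088, 0.67], [-0.002, 0.31, -0.951, 0.373], [0.0, 0.0, 0.0, 1.0]]
{'t': 0.15, 'q': array([-1.39714276,  0.47763254,  0.02237737,  1.556217  , -0.01151723,
        1.10932657, -0.08308611]), 'joint_vel': array([-0.00040299, -0.00281537,  0.00036266, -0.00475848, -0.00074527,
       -0.00081586, -0.00080602]), 'joint_torque': array([ 2.93456607e-03, -5.96926546e+01,  1.61019757e+00, -2.81490666e+01,
        1.26176176e-02,  6.52177507e-03, -2.48722131e-05]), 'eef_pos': array([0.18755948, 0.64789171, 0.20293783]), 'tool_rot': array([-5.16475447e-05,  1.40412816e-01,  9.90092779e-01, -7.25648797e-04]), 'contact_force': array([ 0.29057611,  0.33000638, -0.2454581 ]), 'torque': array([-0.01782066,  0.01448436,  0.02816907]), 'grasp_force': 0.0, 'gripper_width': 0.9987685999198896} 0.0187
```

View pics/top0.png

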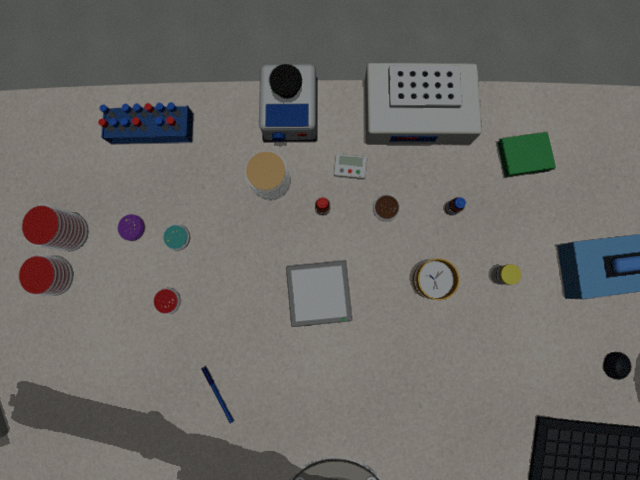

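View pics/scene0.png

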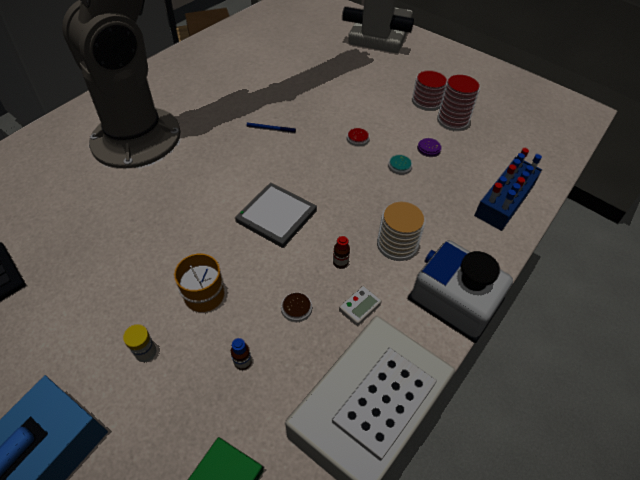

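The top view shows, by pixel:
- blood plate (166,301), teal plate (176,237), brown plate (387,207)
- red-cap bottle (322,205), blue-cap bottle (456,205), yellow pot (510,274)
- light box (320,293), orange jar (437,279), read stack (267,172), timer (350,167)

Look-alikes: the purple plate (131,227) resembles the teal one (176,237). The red-topped stacks at (40,225) and (38,275) are tall towers, so the single red dish with specks at (166,301) is the blood plate. An enlarged crop will confirm these while I measure.

```bash
cat > h.py <<'E'
import cv2, numpy as np
from station import bot
def ray(c,uv):
    K,k=c["K"],c["k1"]
    d=np.array([k,0,0,0,0.])
    p=cv2.undistortPoints(np.array(uv,float).reshape(-1,1,2),K,d).reshape(-1,2)
    r=np.c_[p,np.ones(len(p))]@c["pose"][:3,:3].T
    return c["pose"][:3,3],r
def onplane(c,uv,z):
    o,r=ray(c,uv); return (o+r*((z-o[2])/r[:,2])[:,None])
R={"red":[((0,150,90),(6,255,255)),((174,150,90),(180,255,255))],"teal":[((82,80,60),(98,255,255))],
"brown":[((0,90,15),(14,255,95))],"yellow":[((24,120,90),(33,255,255))],"orange":[((11,150,90),(23,255,255))],"blue":[((105,150,80),(122,255,255))]}
def blobs(img,col,box=None,amin=25):
    hsv=cv2.cvtColor(img,cv2.COLOR_RGB2HSV); m=0
    for lo,hi in R[col]: m=m|cv2.inRange(hsv,lo,hi)
    if box: 
        q=np.zeros_like(m); x0,y0,x1,y1=box; q[y0:y1,x0:x1]=m[y0:y1,x0:x1]; m=q
    m=cv2.morphologyEx(m,cv2.MORPH_CLOSE,np.ones((5,5),np.uint8))
    cs,_=cv2.findContours(m,cv2.RETR_EXTERNAL,cv2.CHAIN_APPROX_NONE)
    return sorted([x for x in cs if cv2.contourArea(x)>amin],key=cv2.contourArea,reverse=True)
def disc(c,cnt,z):
    """centre, diameter of a round thing's contour cast on plane z"""
    P=onplane(c,cnt.reshape(-1,2)+0.0,z)[:,:2].astype(np.float32)
    (x,y),(a,b),_=cv2.fitEllipse(P)
    return np.array([x,y]),a,b
E
python3 - <<'E'
from h import *
T=bot.read_camera("top"); S=bot.read_camera("scene")
boxes={"top":{"blood":("red",(145,280,190,320),.013),"teal":("teal",(155,220,195,255),.013),"choc":("brown",(370,190,405,225),.013),"pot":("yellow",(490,255,530,295),.068),"oxi":("red",(310,192,335,216),.078),"per":("blue",(445,195,470,215),.078),"jar":("orange",(405,250,470,310),.08),"stack":("orange",(240,145,295,200),.09)},
"scene":{"blood":("red",(340,120,375,150),.013),"teal":("teal",(380,145,420,180),.013),"choc":("brown",(275,285,320,325),.013),"pot":("yellow",(115,315,165,360),.068),"oxi":("red",(330,230,355,250),.078),"per":("blue",(228,335,252,350),.078),"jar":("orange",(170,250,230,315),.08),"stack":("orange",(375,195,430,240),.09)}}
for n,c in(("top",T),("scene",S)):
    for k,(col,b,z) in boxes[n].items():
        bl=blobs(c["img"],col,b,15)
        if bl: 
            p,a,w=disc(c,bl[0],z); print(n,k,(p*1000).round(1),round(a*1000),round(w*1000))
        else: print(n,k,None)
    g=cv2.cvtColor(c["img"],cv2.COLOR_RGB2GRAY)
    b=(270,245,370,340) if n=="top" else (225,175,325,250)
    # white panel
    m=np.zeros_like(g); m[b[1]:b[3],b[0]:b[2]]=(cv2.inRange(c["img"],(135,135,135),(255,255,255)))[b[1]:b[3],b[0]:b[2]]
    cs,_=cv2.findContours(m,cv2.RETR_EXTERNAL,cv2.CHAIN_APPROX_NONE); k=max(cs,key=cv2.contourArea)
    P=onplane(c,k.reshape(-1,2)+0.0,.018)[:,:2].astype(np.float32)*1000
    print(n,"panel",cv2.minAreaRect(P))
t=T["img"][:,:,::-1]
a=cv2.resize(t[190:320,100:240],None,fx=2.8,fy=4.5/1.607,interpolation=cv2.INTER_CUBIC)
b=cv2.resize(t[180:310,300:540],(int(240*1.66),a.shape[0]),interpolation=cv2.INTER_CUBIC)
cv2.imwrite("pics/crop1.png",np.hstack([a,b])); print(a.shape,b.shape)
E
```

```text
top blood [448.7 364.3] 48 49
top teal [588.3 347.7] 49 50
top choc [ 653.7 -115.1] 47 47
top pot [ 503.9 -361.5] 39 40
top oxi [650.7  24.3] 19 21
top per [ 650.6 -258.1] 19 20
top jar None
top stack None
top panel ((414.58154296875, 59.048065185546875), (0.0, 0.0), 0.0)
scene blood None
scene teal [584.8 352.5] 47 51
scene choc [ 650.2 -112.6] 50 51
scene pot [ 501.2 -360.6] 40 40
scene oxi [650.9  23.9] 19 20
scene per [ 651.2 -260.3] 19 20
scene jar [ 492.2 -206.8] 81 81
scene stack [713.6 141.9] 76 77Traceback (most recent call last):
  File "<stdin>", line 15, in <module>
ValueError: max() iterable argument is empty
```

```bash
python3 - <<'E'
from h import *
T=bot.read_camera("top"); S=bot.read_camera("scene")
print(T["img"][293,320],T["img"][265,320],T["img"][279,416],T["img"][170,267],S["img"][213,277],S["img"][135,358],T["img"][301,166])
R["orange"]=[((8,110,50),(23,255,255))]; R["red"]=[((0,140,60),(6,255,255)),((172,140,60),(180,255,255))]
for n,c,k,col,b,z in(("top",T,"jar","orange",(405,250,470,310),.08),("top",T,"stack","orange",(240,145,295,200),.09),("scene",S,"blood","red",(340,120,375,150),.013),("scene",S,"jar","orange",(170,250,230,315),.08)):
    bl=blobs(c["img"],col,b,15)
    if bl: p,a,w=disc(c,bl[0],z); print(n,k,(p*1000).round(1),round(a*1000),round(w*1000))
for n,c,b in(("top",T,(293,267,346,320)),("scene",S,(225,175,325,250))):
    # panel: connected region of low saturation/bright from the centre
    im=cv2.GaussianBlur(c["img"],(3,3),0); s=(320,293) if n=="top" else (277,213)
    mk=np.zeros((482,642),np.uint8); cv2.floodFill(im.copy(),mk,s,0,(25,)*3,(25,)*3,4|cv2.FLOODFILL_MASK_ONLY|cv2.FLOODFILL_FIXED_RANGE|(255<<8))
    cs,_=cv2.findContours(mk[1:-1,1:-1],cv2.RETR_EXTERNAL,cv2.CHAIN_APPROX_NONE); k=max(cs,key=cv2.contourArea)
    P=onplane(c,k.reshape(-1,2)+0.0,.018)[:,:2].astype(np.float32)*1000
    r=cv2.minAreaRect(P);print(n,"panel",r, cv2.boundingRect(k))
t=T["img"][:,:,::-1]
a=cv2.resize(t[190:320,100:240],(400,371),interpolation=cv2.INTER_CUBIC)
b=cv2.resize(t[180:310,300:540],(398,371),interpolation=cv2.INTER_CUBIC)
cv2.imwrite("pics/crop1.png",np.clip(np.hstack([a,b])*1.5,0,255))
E
```

```text
[131 134 137] [84 86 86] [51 38 27] [131 109  73] [127 126 127] [83  0  0] [101  20  19]
top jar [ 494.5 -205.2] 80 88
top stack [716.  140.5] 74 76
scene blood [444.5 368.8] 49 50
scene jar [ 492.5 -207.1] 82 83
top panel ((467.29461669921875, 33.12638854980469), (108.08883666992188, 108.02894592285156), 5.689616680145264) (291, 266, 56, 55)
scene panel ((463.7107849121094, 35.69548034667969), (106.69157409667969, 106.20868682861328), 5.757685661315918) (243, 187, 66, 50)[ WARN:0@1.600] global loadsave.cpp:1063 imwrite_ Unsupported depth image for selected encoder is fallbacked to CV_8U.
```

View pics/crop1.png

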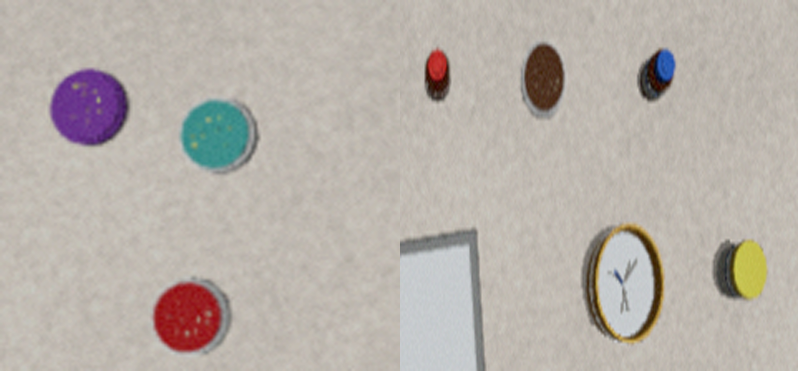

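The crop shows a single speckled red dish (blood), a teal dish with yellow specks (cled), the purple look-alike further left, brown between the two bottles, and the red-capped bottle on the left of that pair. The measured sizes fit: panel 108 mm, cap 40 mm, jar 82 mm, agar about 49 mm. I'll average the two views and start moving.

```bash
cat >> h.py <<'E'
from scipy.spatial.transform import Rotation as Ro
YAW=np.radians(5.7); BOX=np.array([.4655,.0344])
BX=np.array([np.cos(YAW),np.sin(YAW)]); BY=np.array([-np.sin(YAW),np.cos(YAW)])
def boxpt(x,y): return BOX+x*BX+y*BY
def shift(x,y,z):
    o=bot.get_obs(); q=o["tool_rot"]; Rc=Ro.from_quat(np.r_[q[1:],q[0]])
    Rt=Ro.from_matrix(np.c_[np.r_[BY,0],np.r_[BX,0],[0,0,-1]])
    d=Rc.inv().apply(np.array([x,y,z])-o["eef_pos"]); r=(Rc.inv()*Rt).as_rotvec(degrees=True)/5
    print("t",round(o["t"],2),"pos",o["eef_pos"].round(4),"d",d.round(4),"rot",r.round(2),"q",o["q"].round(2),"w",round(o["gripper_width"],3),"grip",round(o["grasp_force"],1),"F",o["contact_force"].round(1))
E
python3 - <<'E'
from h import *
shift(.4466,.3665,.10)
for n,p in dict(brown=(0,.115),pot=(.071,.115),oxi=(.002,-.1326)).items(): print(n,boxpt(*p).round(4))
E
```

```text
t 0.35 pos [0.1877 0.6483 0.2035] d [-0.3271 -0.1986  0.1035] rot [-0.    0.   13.63] q [-1.4   0.48  0.02  1.56 -0.01  1.11 -0.08] w 1.0 grip 0.0 F [ 0.4 -0.5  0. ]
brown [0.4541 0.1488]
pot [0.5247 0.1559]
oxi [ 0.4807 -0.0973]
```

Call:
{"api": "servo_tool", "payload": {
  "motion": [
    [[-0.327,-0.199,0.103,0,0,13.63,1],[-0.327,-0.199,0.103,0,0,13.63,1],[-0.327,-0.199,0.103,0,0,13.63,1],[-0.327,-0.199,0.103,0,0,13.63,1],[-0.327,-0.199,0.103,0,0,13.63,1],[-0.327,-0.199,0.103,0,0,13.63,1],[-0.327,-0.199,0.103,0,0,13.63,1],[-0.327,-0.199,0.103,0,0,13.63,1],[-0.327,-0.199,0.103,0,0,13.63,1],[-0.327,-0.199,0.103,0,0,13.63,1],[-0.327,-0.199,0.103,0,0,13.63,1],[-0.327,-0.199,0.103,0,0,13.63,1],[-0.327,-0.199,0.103,0,0,13.63,1],[-0.327,-0.199,0.103,0,0,13.63,1],[-0.327,-0.199,0.103,0,0,13.63,1]]
  ],
  "grip_force": 30
}}

```text
t: 1.6
eef_pos: [0.4454, 0.3682, 0.101]
tool_rot: [-0.0, 0.67, 0.743, 0.0]
contact_force: [-0.4, -0.0, -0.7]
gripper_width: 0.999
grasp_force: 0.0
```

```bash
python3 - <<'E'
from h import *
shift(.4466,.3665,.10)
W=bot.read_camera("wrist"); cv2.imwrite("pics/w1.png",W["img"][:,:,::-1])
R["red"]=[((0,140,60),(6,255,255)),((172,140,60),(180,255,255))]
for k in blobs(W["img"],"red",None,300)[:3]:
    p,a,b=disc(W,k,.013); print(cv2.boundingRect(k),(p*1000).round(1),a,b)
E
```

```text
t 1.6 pos [0.4454 0.3682 0.101 ] d [-0.0018  0.0011  0.001 ] rot [-0.   -0.01  0.04] q [-1.06  0.45  0.34  1.9  -0.2   0.82 -0.51] w 0.999 grip 0.0 F [-0.4 -0.  -0.7]
(295, 210, 71, 67) [448.1 365.3] 0.05128993093967438 0.05166662484407425
```

View pics/w1.png

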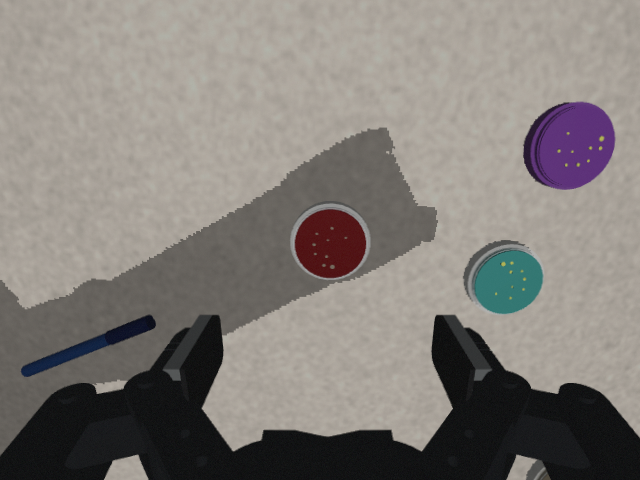

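The wrist view shows the blood plate at (331,242), centred between the fingers, with teal at (508,281) and purple at (570,145) clear of it. The wrist estimate agrees with the averaged position within 2 mm, so I'll descend.

Call:
{"api": "servo_tool", "payload": {
  "motion": [
    [[-0.0005,0.0005,0.03,0,0,0,1],[-0.0005,0.0005,0.06,0,0,0,1],[-0.0005,0.0005,0.08,0,0,0,1],[-0.0005,0.0005,0.092,0,0,0,1],[-0.0005,0.0005,0.096,0,0,0,1],[-0.0005,0.0005,0.096,0,0,0,1],[-0.0005,0.0005,0.096,0,0,0,1]]
  ]
}}

```text
t: 2.23
eef_pos: [0.4476, 0.3666, 0.0056]
tool_rot: [0.0, 0.671, 0.742, 0.001]
contact_force: [0.5, 0.5, 0.4]
gripper_width: 1.004
grasp_force: 0.0
```

```bash
python3 - <<'E'
from h import *
shift(.4473,.366,.004); print(bot.tcp_to_grasp)
W=bot.read_camera("wrist"); cv2.imwrite("pics/w2.png",W["img"][:,:,::-1])
E
```

```text
t 2.23 pos [0.4476 0.3666 0.0056] d [-0.0005 -0.0003  0.0016] rot [ 0.01 -0.01  0.  ] q [-1.01  0.59  0.28  1.95 -0.27  0.63 -0.46] w 1.004 grip 0.0 F [0.5 0.5 0.4]
0.0187
```

View pics/w2.png

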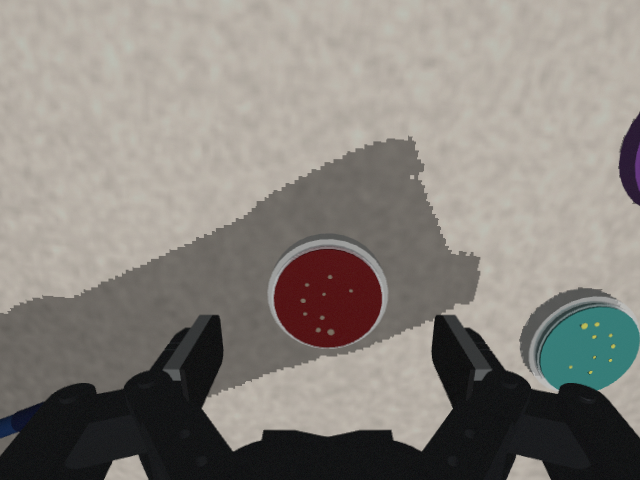

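```bash
python3 - <<'E'
from h import *
W=bot.read_camera("wrist"); o=bot.get_obs(); q=o["tool_rot"]; Rc=Ro.from_quat(np.r_[q[1:],q[0]])
C=W["pose"]
print("cam in tool",Rc.inv().apply(C[:3,3]-o["eef_pos"]).round(4), "z axis in tool",Rc.inv().apply(C[:3,2]).round(3))
inv=np.linalg.inv(C); rv=cv2.Rodrigues(inv[:3,:3])[0]
pts=np.array([[x,y,z] for z in(0,-.006,-.013,-.0187,-.04) for y in(-.0425,.0425) for x in(-.011,.011)])
P=Rc.apply(pts)+o["eef_pos"]
uv=cv2.projectPoints(P,rv,inv[:3,3],W["K"],np.array([W["k1"],0,0,0,0.]))[0].reshape(-1,2)
for a,b in zip(pts,uv): print(a,b.round(0))
E
```

```text
cam in tool [ 0.0792  0.0002 -0.1702] z axis in tool [-0.31  -0.     0.951]
[-0.011  -0.0425  0.    ] [245. 310.]
[ 0.011  -0.0425  0.    ] [242. 270.]
[-0.011   0.0425  0.    ] [409. 310.]
[0.011  0.0425 0.    ] [412. 271.]
[-0.011  -0.0425 -0.006 ] [242. 316.]
[ 0.011  -0.0425 -0.006 ] [239. 275.]
[-0.011   0.0425 -0.006 ] [411. 316.]
[ 0.011   0.0425 -0.006 ] [415. 275.]
[-0.011  -0.0425 -0.013 ] [239. 323.]
[ 0.011  -0.0425 -0.013 ] [236. 281.]
[-0.011   0.0425 -0.013 ] [414. 323.]
[ 0.011   0.0425 -0.013 ] [418. 281.]
[-0.011  -0.0425 -0.0187] [236. 329.]
[ 0.011  -0.0425 -0.0187] [233. 286.]
[-0.011   0.0425 -0.0187] [417. 329.]
[ 0.011   0.0425 -0.0187] [421. 286.]
[-0.011  -0.0425 -0.04  ] [225. 355.]
[ 0.011  -0.0425 -0.04  ] [220. 308.]
[-0.011   0.0425 -0.04  ] [429. 356.]
[ 0.011   0.0425 -0.04  ] [434. 308.]
```

Call:
{"api": "servo_tool", "payload": {
  "motion": [
    [[0,0,0,0,0,0,0.66],[0,0,0,0,0,0,0.66],[0,0,0,0,0,0,0.66],[0,0,0,0,0,0,0.66],[0,0,0,0,0,0,0.66],[0,0,0,0,0,0,0.66]]
  ],
  "grip_force": 20
}}

```text
t: 2.83
eef_pos: [0.447, 0.3658, 0.0047]
tool_rot: [-0.0, 0.671, 0.741, 0.0]
contact_force: [0.4, 0.3, 0.8]
gripper_width: 0.663
grasp_force: 0.0
```

```bash
python3 - <<'E'
from h import *
shift(.4473,.366,.004); print(bot.tcp_to_grasp)
W=bot.read_camera("wrist"); cv2.imwrite("pics/w3.png",W["img"][180:,:,::-1])
E
```

```text
t 2.83 pos [0.447  0.3658 0.0047] d [0.0001 0.0003 0.0007] rot [-0. -0.  0.] q [-1.01  0.6   0.28  1.95 -0.27  0.63 -0.46] w 0.663 grip 0.0 F [0.4 0.3 0.8]
0.0187
```

View pics/w3.png

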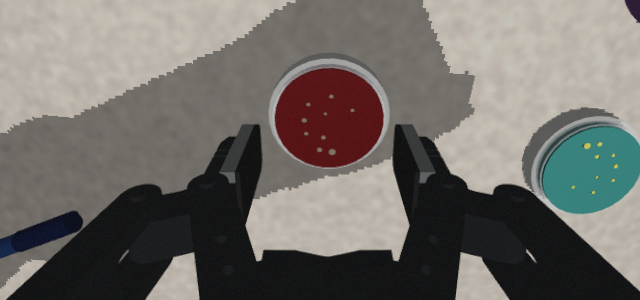

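The pads sit higher than the nominal TCP suggests: the fingertips are still above the plate. I'll open and creep down, watching the force.

Call:
{"api": "servo_tool", "payload": {
  "motion": [
    [[0,0,0,0,0,0,0.85],[0,0,0,0,0,0,0.85],[0,0,0,0,0,0,0.85],[0,0,0.001,0,0,0,0.85],[0,0,0.002,0,0,0,0.85],[0,0,0.003,0,0,0,0.85],[0,0,0.004,0,0,0,0.85],[0,0,0.005,0,0,0,0.85]]
  ]
}}

```text
t: 3.55
eef_pos: [0.447, 0.3658, -0.0005]
tool_rot: [-0.0, 0.671, 0.741, -0.0]
contact_force: [0.2, 0.4, 0.4]
gripper_width: 0.847
grasp_force: 0.0
```

Call:
{"api": "servo_tool", "payload": {
  "motion": [
    [[0,0,0.001,0,0,0,0.85],[0,0,0.002,0,0,0,0.85],[0,0,0.003,0,0,0,0.85],[0,0,0.003,0,0,0,0.85]]
  ]
}}

```text
t: 3.88
eef_pos: [0.4469, 0.3658, -0.0035]
tool_rot: [-0.0, 0.671, 0.741, -0.0]
contact_force: [0.1, 0.6, 0.7]
gripper_width: 0.852
grasp_force: 0.0
```

Call:
{"api": "servo_tool", "payload": {
  "motion": [
    [[0,0,0.001,0,0,0,0.85],[0,0,0.002,0,0,0,0.85],[0,0,0.003,0,0,0,0.85],[0,0,0.004,0,0,0,0.85],[0,0,0.004,0,0,0,0.85]]
  ]
}}

```text
t: 4.3
eef_pos: [0.4469, 0.3658, -0.0075]
tool_rot: [-0.0, 0.671, 0.741, -0.0]
contact_force: [-0.4, 0.2, -0.2]
gripper_width: 0.852
grasp_force: 0.0
```

Call:
{"api": "servo_tool", "payload": {
  "motion": [
    [[0,0,0,0,0,0,0.6],[0,0,0,0,0,0,0.6],[0,0,0,0,0,0,0.6],[0,0,0,0,0,0,0.6],[0,0,0,0,0,0,0.6]]
  ]
}}

```text
t: 4.72
eef_pos: [0.447, 0.3659, -0.0073]
tool_rot: [-0.0, 0.671, 0.741, 0.0]
contact_force: [-0.6, 1.5, 0.6]
gripper_width: 0.606
grasp_force: 0.0
```

Call:
{"api": "servo_tool", "payload": {
  "motion": [
    [[0,0,0,0,0,0,0.85],[0,0,0,0,0,0,0.85],[0,0,0,0,0,0,0.85],[0,0,0.002,0,0,0,0.85],[0,0,0.004,0,0,0,0.85],[0,0,0.006,0,0,0,0.85],[0,0,0.007,0,0,0,0.85]]
  ]
}}

```text
t: 5.3
eef_pos: [0.4468, 0.3657, -0.0147]
tool_rot: [-0.0, 0.671, 0.741, -0.0]
contact_force: [-0.3, 0.6, -0.0]
gripper_width: 0.854
grasp_force: 0.0
```

Call:
{"api": "servo_tool", "payload": {
  "motion": [
    [[0,0,0.001,0,0,0,0.85],[0,0,0.002,0,0,0,0.85],[0,0,0.003,0,0,0,0.85],[0,0,0.003,0,0,0,0.6],[0,0,0.003,0,0,0,0.6],[0,0,0.003,0,0,0,0.6],[0,0,0.003,0,0,0,0.6]]
  ]
}}

```text
t: 5.88
eef_pos: [0.4496, 0.3666, -0.0157]
tool_rot: [0.001, 0.671, 0.741, 0.002]
contact_force: [2.8, 0.0, 10.9]
gripper_width: 0.599
grasp_force: 5.7
```

```bash
python3 - <<'E'
from h import *
shift(.4473,.366,-.02)
W=bot.read_camera("wrist"); cv2.imwrite("pics/w4.png",W["img"][180:,:,::-1])
E
```

```text
t 5.88 pos [ 0.4496  0.3666 -0.0157] d [-0.0004 -0.0024  0.0043] rot [ 0.05 -0.02 -0.01] q [-1.    0.63  0.27  1.95 -0.28  0.59 -0.44] w 0.599 grip 5.7 F [ 2.8  0.  10.9]
```

View pics/w4.png

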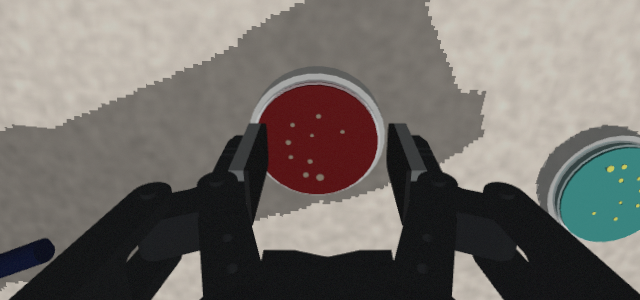

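Contact came with the tips on the plate's ledge, so the real fingertips are about 28 mm behind the reported TCP. I'll open, re-centre and go about 10 mm lower.

Call:
{"api": "servo_tool", "payload": {
  "motion": [
    [[0,0,-0.004,0,0,0,1],[0,0,-0.006,0,0,0,1],[0,0,-0.006,0,0,0,1],[0,0,-0.006,0,0,0,1],[0,0,-0.006,0,0,0,1]]
  ]
}}

```text
t: 6.35
eef_pos: [0.4466, 0.3658, -0.0115]
tool_rot: [-0.0, 0.671, 0.742, -0.0]
contact_force: [0.5, -0.7, 0.7]
gripper_width: 1.002
grasp_force: 0.0
```

```bash
python3 - <<'E'
from h import *
W=bot.read_camera("wrist")
R["red"]=[((0,140,60),(6,255,255)),((172,140,60),(180,255,255))]
k=blobs(W["img"],"red",None,300)[0]; p,a,b=disc(W,k,.013); print(cv2.boundingRect(k),(p*1000).round(1),a,b)
shift(p[0],p[1],-.0255)
E
```

```text
(264, 261, 118, 106) [445.  364.6] 0.05227208510041237 0.05272895470261574
t 6.4 pos [ 0.4466  0.3658 -0.0116] d [-0.001  -0.0017  0.0139] rot [-0.01  0.    0.  ] q [-1.    0.62  0.27  1.95 -0.28  0.6  -0.45] w 1.001 grip 0.0 F [ 0.1  0.6 -0.2]
```

Call:
{"api": "servo_tool", "payload": {
  "motion": [
    [[-0.001,-0.0017,0.004,0,0,0,1],[-0.001,-0.0017,0.008,0,0,0,1],[-0.001,-0.0017,0.012,0,0,0,1],[-0.001,-0.0017,0.015,0,0,0,1],[-0.001,-0.0017,0.015,0,0,0,1]]
  ]
}}

```text
t: 6.82
eef_pos: [0.4449, 0.3642, -0.0273]
tool_rot: [-0.0, 0.671, 0.741, -0.001]
contact_force: [-0.6, -0.2, -0.1]
gripper_width: 0.997
grasp_force: 0.0
```

Call:
{"api": "servo_tool", "payload": {
  "motion": [
    [[0,0,0,0,0,0,0.6],[0,0,0,0,0,0,0.6],[0,0,0,0,0,0,0.6],[0,0,0,0,0,0,0.6],[0,0,0,0,0,0,0.6],[0,0,0,0,0,0,0.6]]
  ],
  "grip_force": 25
}}

```text
t: 7.32
eef_pos: [0.4456, 0.3648, -0.0258]
tool_rot: [-0.0, 0.671, 0.741, 0.0]
contact_force: [-1.7, -1.1, 5.2]
gripper_width: 0.68
grasp_force: 26.2
```

Call:
{"api": "servo_tool", "payload": {
  "motion": [
    [[0,0,-0.005,0,0,0,0.6],[0,0,-0.015,0,0,0,0.6],[0,0,-0.03,0,0,0,0.6],[0,0,-0.05,0,0,0,0.6],[0,0,-0.07,0,0,0,0.6],[0,0,-0.07,0,0,0,0.6],[0,0,-0.07,0,0,0,0.6]]
  ]
}}

```text
t: 7.9
eef_pos: [0.4462, 0.3656, 0.0453]
tool_rot: [-0.0, 0.671, 0.741, 0.002]
contact_force: [-0.0, -0.4, -1.1]
gripper_width: 0.677
grasp_force: 26.9
```

```bash
python3 - <<'E'
from h import *
W=bot.read_camera("wrist"); o=bot.get_obs()
R["red"]=[((0,140,60),(6,255,255)),((172,140,60),(180,255,255))]
k=blobs(W["img"],"red",None,300)[0]; p,a,b=disc(W,k,.013+o["eef_pos"][2]+.0262); print(cv2.boundingRect(k),(p*1000).round(1),a,b)
d=p-o["eef_pos"][:2]; print("plate in tool (box y, box x):",(d@BY*1000).round(1),(d@BX*1000).round(1))
shift(*BOX,.045)
cv2.imwrite("pics/w5.png",W["img"][180:,:,::-1])
E
```

```text
(262, 271, 130, 114) [446.3 365. ] 0.05279230326414108 0.053115829825401306
plate in tool (box y, box x): -0.0 0.9
t 7.95 pos [0.4454 0.3649 0.0442] d [-0.3309 -0.0129 -0.0011] rot [ 0.01 -0.01  0.  ] q [-1.03  0.53  0.31  1.94 -0.24  0.7  -0.48] w 0.676 grip 26.9 F [ 0.5 -0.2  0.7]
```

View pics/w5.png

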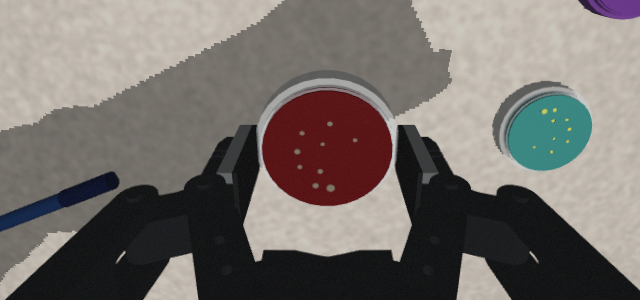

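The plate is held level and centred: agar at (327,328) in full-frame pixels, with a pad on each side. Next I carry it to the box.

Call:
{"api": "servo_tool", "payload": {
  "motion": [
    [[-0.012,-0.001,0,0,0,0,0.6],[-0.036,-0.002,0,0,0,0,0.6],[-0.065,-0.003,0,0,0,0,0.6],[-0.096,-0.004,0,0,0,0,0.6],[-0.128,-0.005,0,0,0,0,0.6],[-0.16,-0.006,0,0,0,0,0.6],[-0.192,-0.008,0,0,0,0,0.6],[-0.224,-0.009,0,0,0,0,0.6],[-0.256,-0.01,0,0,0,0,0.6],[-0.286,-0.011,0,0,0,0,0.6],[-0.31,-0.012,0,0,0,0,0.6],[-0.324,-0.013,0,0,0,0,0.6],[-0.331,-0.013,0,0,0,0,0.6],[-0.331,-0.013,0.015,0,0,0,0.6],[-0.331,-0.013,0.03,0,0,0,0.6],[-0.331,-0.013,0.035,0,0,0,0.6],[-0.331,-0.013,0.035,0,0,0,0.6]]
  ]
}}

```text
t: 9.37
eef_pos: [0.4637, 0.034, 0.0073]
tool_rot: [-0.001, 0.671, 0.742, -0.001]
contact_force: [0.4, -0.0, -1.0]
gripper_width: 0.677
grasp_force: 27.0
```

```bash
python3 - <<'E'
from h import *
shift(*BOX,-.0075)
T=bot.read_camera("wrist"); cv2.imwrite("pics/w6.png",T["img"][:,:,::-1])
E
```

```text
t 9.37 pos [0.4637 0.034  0.0073] d [0.0002 0.0019 0.0148] rot [-0.04  0.    0.01] q [-0.45  0.46  0.3   2.21 -0.27  0.51  0.16] w 0.677 grip 27.0 F [ 0.4 -0.  -1. ]
```

View pics/w6.png

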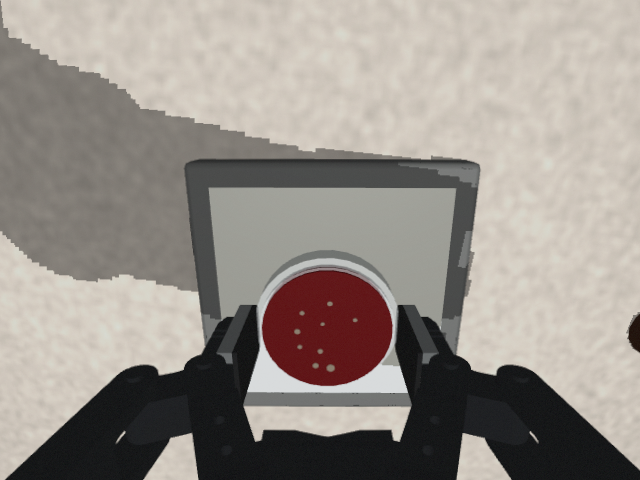

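```bash
python3 - <<'E'
from h import *
W=bot.read_camera("wrist"); o=bot.get_obs()
P=onplane(W,[[208,188],[456,187],[187,163],[479,162],[247,393],[408,393]],.018)[:,:2]
c=(P[0]+P[1])/2; u=(P[1]-P[0]); print(np.linalg.norm(u),np.degrees(np.arctan2(u[1],u[0])), (c-.054*BY).round(4))
c=(P[2]+P[3])/2; u=(P[3]-P[2]); print(np.linalg.norm(u),np.degrees(np.arctan2(u[1],u[0])), (c-.065*BY).round(4))
print((P-o["eef_pos"][:2])@np.c_[BY,BX]*1000)
shift(*BOX,-.007)
E
```

```text
0.10888358376721351 6.014134085669352 [0.4667 0.0344]
0.12583729161125246 5.971554768534072 [0.4671 0.0343]
[[ 53.79081603 -52.77430684]
 [ 54.38778624  56.10764043]
 [ 64.62372507 -60.87903297]
 [ 65.2201318   64.9568453 ]
 [-55.51696501 -43.08154525]
 [-55.25401056  42.80775592]]
t 9.47 pos [0.465  0.0342 0.0086] d [0.0002 0.0005 0.0156] rot [-0.01  0.    0.01] q [-0.45  0.46  0.3   2.21 -0.27  0.51  0.15] w 0.674 grip 27.0 F [-0.9  0.6  0.7]
```

Call:
{"api": "servo_tool", "payload": {
  "motion": [
    [[0,0.001,0.004,0,0,0,0.6],[0,0.001,0.008,0,0,0,0.6],[0,0.001,0.012,0,0,0,0.6],[0,0.001,0.014,0,0,0,0.6],[0,0.001,0.015,0,0,0,0.6],[0,0.001,0.016,0,0,0,0.6],[0,0.001,0.016,0,0,0,0.6]]
  ]
}}

```text
t: 10.05
eef_pos: [0.4663, 0.0341, -0.0074]
tool_rot: [-0.0, 0.671, 0.741, -0.0]
contact_force: [0.8, 0.1, 0.0]
gripper_width: 0.678
grasp_force: 27.0
```

Call:
{"api": "servo_tool", "payload": {
  "motion": [
    [[0,0,0.0005,0,0,0,0.6],[0,0,0.001,0,0,0,0.6],[0,0,0.0013,0,0,0,0.6],[0,0,0.0013,0,0,0,0.6]]
  ]
}}

```text
t: 10.38
eef_pos: [0.4665, 0.0341, -0.0079]
tool_rot: [-0.0, 0.671, 0.741, 0.0]
contact_force: [-3.0, -0.3, 9.8]
gripper_width: 0.681
grasp_force: 28.0
```

Call:
{"api": "servo_tool", "payload": {
  "motion": [
    [[0,0,-0.001,0,0,0,0.75],[0,0,-0.001,0,0,0,0.85],[0,0,-0.001,0,0,0,1],[0,0,-0.001,0,0,0,1],[0,0,-0.01,0,0,0,1],[0,0,-0.03,0,0,0,1],[0,0,-0.06,0,0,0,1],[0,0,-0.09,0,0,0,1],[0,0,-0.12,0,0,0,1],[0,0,-0.12,0,0,0,1]]
  ]
}}

```text
t: 11.22
eef_pos: [0.4699, 0.0344, 0.1166]
tool_rot: [0.002, 0.671, 0.741, 0.004]
contact_force: [0.8, 0.3, -0.8]
gripper_width: 1.0
grasp_force: 0.0
```

```bash
cat >> h.py <<'E'
R["red"]=[((0,140,60),(6,255,255)),((172,140,60),(180,255,255))]
def wr(col,z,amin=300,n=2,name="wrist",box=None):
    W=bot.read_camera(name)
    for k in blobs(W["img"],col,box,amin)[:n]:
        p,a,b=disc(W,k,z); print(col,cv2.boundingRect(k),(p*1000).round(1),round(a*1000,1),round(b*1000,1),"box frame",((p-BOX)@BX*1000).round(1),((p-BOX)@BY*1000).round(1))
    return W
E
python3 - <<'E'
from h import *
wr("red",.031); wr("red",.031,name="top",amin=100,box=(280,260,360,330)); shift(.652,-.1139,.09)
E
```

```text
red (286, 206, 71, 68) [466.5  34.6] 51.3 51.6 box frame 1.0 0.1
red (574, 280, 40, 33) [686.9   8.6] 25.6 30.5 box frame 217.8 -47.6
t 11.32 pos [0.4673 0.0345 0.1128] d [-0.166   0.169   0.0232] rot [ 0.04 -0.01  0.  ] q [-0.55  0.27  0.4   2.15 -0.15  0.75  0.05] w 1.0 grip 0.0 F [-0.3 -0.4 -0.3]
```

Call:
{"api": "servo_tool", "payload": {
  "motion": [
    [[-0.166,0.169,0.0,0,0,0,1],[-0.166,0.169,0.0,0,0,0,1],[-0.166,0.169,0.0,0,0,0,1],[-0.166,0.169,0.0,0,0,0,1],[-0.166,0.169,0.0,0,0,0,1],[-0.166,0.169,0.0,0,0,0,1],[-0.166,0.169,0.0,0,0,0,1],[-0.166,0.169,0.0,0,0,0,1],[-0.166,0.169,0.0,0,0,0,1],[-0.166,0.169,0.0,0,0,0,1]]
  ]
}}

```text
t: 12.15
eef_pos: [0.6496, -0.1128, 0.1104]
tool_rot: [-0.001, 0.671, 0.742, -0.0]
contact_force: [0.7, -0.3, -0.4]
gripper_width: 0.997
grasp_force: 0.0
```

```bash
python3 - <<'E'
from h import *
W=wr("brown",.013,box=(200,120,460,330)); shift(.652,-.1139,.04)
E
```

```text
brown (296, 205, 68, 66) [ 651.8 -114.4] 51.0 51.6 box frame 170.7 -166.5
t 12.2 pos [ 0.6499 -0.1127  0.1108] d [-0.0015  0.0021  0.0708] rot [-0.02 -0.01  0.02] q [-0.2   0.57  0.4   1.7  -0.27  0.93  0.4 ] w 1.004 grip 0.0 F [-0.5  0.2  0.3]
```

Call:
{"api": "servo_tool", "payload": {
  "motion": [
    [[-0.001,0.001,0.03,0,0,0,1],[-0.001,0.001,0.065,0,0,0,1],[-0.001,0.001,0.095,0,0,0,1],[-0.001,0.001,0.115,0,0,0,1],[-0.001,0.001,0.125,0,0,0,1],[-0.001,0.001,0.13,0,0,0,1],[-0.001,0.001,0.13,0,0,0,1],[-0.001,0.001,0.13,0,0,0,1]]
  ]
}}

```text
t: 12.87
eef_pos: [0.653, -0.1151, -0.0173]
tool_rot: [0.001, 0.671, 0.742, 0.001]
contact_force: [0.3, 0.1, 0.0]
gripper_width: 0.997
grasp_force: 0.0
```

```bash
python3 - <<'E'
from h import *
W=wr("brown",.013,box=(225,220,430,420)); shift(.652,-.1141,-.0245)
E
```

```text
brown (263, 262, 123, 110) [ 651.9 -114.7] 52.3 52.7 box frame 170.7 -166.9
t 12.92 pos [ 0.6533 -0.1152 -0.0169] d [ 0.0013 -0.0012  0.0075] rot [0.03 0.01 0.  ] q [-0.15  0.74  0.33  1.74 -0.34  0.71  0.46] w 1.001 grip 0.0 F [-0.4 -0.3  0.6]
```

Call:
{"api": "servo_tool", "payload": {
  "motion": [
    [[0.0005,-0.001,0.004,0,0,0,1],[0.0005,-0.001,0.0075,0,0,0,1],[0.0005,-0.001,0.0075,0,0,0,0.8],[0.0005,-0.001,0.0075,0,0,0,0.6],[0.0005,-0.001,0.0075,0,0,0,0.6],[0.0005,-0.001,0.0075,0,0,0,0.6],[0.0005,-0.001,0.0075,0,0,0,0.6],[0.0005,-0.001,0.0075,0,0,0,0.6]]
  ]
}}

```text
t: 13.58
eef_pos: [0.6511, -0.1147, -0.0256]
tool_rot: [-0.0, 0.671, 0.741, 0.0]
contact_force: [-2.0, 0.6, 5.3]
gripper_width: 0.682
grasp_force: 26.1
```

Call:
{"api": "servo_tool", "payload": {
  "motion": [
    [[0,0,-0.005,0,0,0,0.6],[0,0,-0.02,0,0,0,0.6],[0,0,-0.04,0,0,0,0.6],[0,0,-0.06,0,0,0,0.6],[0,0,-0.075,0,0,0,0.6],[0,0,-0.08,0,0,0,0.6],[0,0,-0.08,0,0,0,0.6]]
  ]
}}

```text
t: 14.17
eef_pos: [0.6526, -0.115, 0.0562]
tool_rot: [0.002, 0.671, 0.741, 0.001]
contact_force: [-0.4, -0.8, -0.5]
gripper_width: 0.677
grasp_force: 26.9
```

```bash
python3 - <<'E'
from h import *
o=bot.get_obs(); W=wr("brown",.013+o["eef_pos"][2]+.0262,box=(225,220,430,420))
print("tcp box frame",((o["eef_pos"][:2]-BOX)@np.c_[BX,BY]*1000).round(1)); shift(.4545,.1488,.055)
E
```

```text
brown (263, 271, 129, 114) [ 652.5 -114.8] 52.1 52.6 box frame 171.3 -167.0
tcp box frame [ 171.3 -167.3]
t 14.22 pos [ 0.6515 -0.1147  0.0547] d [ 0.2818 -0.1699 -0.0006] rot [0.02 0.   0.  ] q [-0.18  0.64  0.38  1.73 -0.3   0.83  0.43] w 0.682 grip 26.9 F [-0.5  0.4 -0.9]
```

Call:
{"api": "servo_tool", "payload": {
  "motion": [
    [[0.012,-0.007,0,0,0,0,0.6],[0.034,-0.02,0,0,0,0,0.6],[0.06,-0.036,0,0,0,0,0.6],[0.088,-0.053,0,0,0,0,0.6],[0.116,-0.07,0,0,0,0,0.6],[0.144,-0.087,0,0,0,0,0.6],[0.172,-0.104,0,0,0,0,0.6],[0.2,-0.121,0,0,0,0,0.6],[0.228,-0.137,0,0,0,0,0.6],[0.254,-0.153,0,0,0,0,0.6],[0.272,-0.164,0,0,0,0,0.6],[0.28,-0.169,0,0,0,0,0.6],[0.282,-0.17,0,0,0,0,0.6],[0.282,-0.17,0.02,0,0,0,0.6],[0.282,-0.17,0.045,0,0,0,0.6],[0.282,-0.17,0.065,0,0,0,0.6],[0.282,-0.17,0.07,0,0,0,0.6],[0.282,-0.17,0.07,0,0,0,0.6],[0.282,-0.17,0.07,0,0,0,0.6]]
  ]
}}

```text
t: 15.8
eef_pos: [0.4546, 0.1479, -0.0159]
tool_rot: [0.0, 0.672, 0.741, -0.0]
contact_force: [0.3, -1.0, 0.2]
gripper_width: 0.677
grasp_force: 27.1
```

```bash
python3 - <<'E'
from h import *
o=bot.get_obs(); shift(.4545,.1488,-.0252)
E
```

```text
t 15.8 pos [ 0.4546  0.1479 -0.0159] d [ 0.0009 -0.      0.0093] rot [ 0.    0.01 -0.02] q [-0.69  0.53  0.3   2.19 -0.34  0.47 -0.03] w 0.677 grip 27.1 F [ 0.3 -1.   0.2]
```

Call:
{"api": "servo_tool", "payload": {
  "motion": [
    [[0.0008,0,0.003,0,0,0,0.6],[0.0008,0,0.006,0,0,0,0.6],[0.0008,0,0.008,0,0,0,0.6],[0.0008,0,0.009,0,0,0,0.6],[0.0008,0,0.0095,0,0,0,0.6],[0.0008,0,0.0098,0,0,0,0.6],[0.0008,0,0.0098,0,0,0,0.6]]
  ]
}}

```text
t: 16.38
eef_pos: [0.4539, 0.1499, -0.0256]
tool_rot: [-0.0, 0.671, 0.741, 0.0]
contact_force: [-0.4, -0.4, 3.6]
gripper_width: 0.68
grasp_force: 27.5
```

Call:
{"api": "servo_tool", "payload": {
  "motion": [
    [[0,0,-0.0005,0,0,0,0.75],[0,0,-0.0005,0,0,0,0.85],[0,0,-0.001,0,0,0,1],[0,0,-0.001,0,0,0,1],[0,0,-0.01,0,0,0,1],[0,0,-0.03,0,0,0,1],[0,0,-0.06,0,0,0,1],[0,0,-0.09,0,0,0,1],[0,0,-0.12,0,0,0,1],[0,0,-0.135,0,0,0,1],[0,0,-0.135,0,0,0,1]]
  ]
}}

```text
t: 17.3
eef_pos: [0.4561, 0.1507, 0.1129]
tool_rot: [0.001, 0.671, 0.741, 0.003]
contact_force: [0.5, -0.6, 1.3]
gripper_width: 1.003
grasp_force: 0.0
```

```bash
python3 - <<'E'
from h import *
wr("brown",.013,box=(200,120,460,330));wr("brown",.013,box=(235,275,280,320),name="top",amin=60); wr("red",.031,box=(300,270,345,315),name="top",amin=60);shift(.5865,.3501,.11)
E
```

```text
brown (290, 203, 67, 65) [453.9 150.2] 51.1 51.4 box frame -0.1 116.4
brown (263, 288, 13, 22) [455.6 138.1] 22.9 49.0 box frame 0.5 104.2
red (306, 281, 24, 24) [467.9  33.8] 47.6 48.2 box frame 2.4 -0.8
t 17.45 pos [0.4533 0.1497 0.1089] d [ 0.1862  0.1525 -0.0012] rot [-0.01 -0.    0.  ] q [-0.82  0.3   0.44  2.13 -0.19  0.75 -0.16] w 1.001 grip 0.0 F [-1.4 -0.1  0.2]
```

Call:
{"api": "servo_tool", "payload": {
  "motion": [
    [[0.186,0.1525,0.0,0,0,0,1],[0.186,0.1525,0.0,0,0,0,1],[0.186,0.1525,0.0,0,0,0,1],[0.186,0.1525,0.0,0,0,0,1],[0.186,0.1525,0.0,0,0,0,1],[0.186,0.1525,0.0,0,0,0,1],[0.186,0.1525,0.0,0,0,0,1],[0.186,0.1525,0.0,0,0,0,1],[0.186,0.1525,0.0,0,0,0,1],[0.186,0.1525,0.0,0,0,0,1],[0.186,0.1525,0.0,0,0,0,1]]
  ]
}}

```text
t: 18.37
eef_pos: [0.5867, 0.3483, 0.1088]
tool_rot: [-0.0, 0.672, 0.741, -0.001]
contact_force: [-0.4, -0.2, 0.2]
gripper_width: 1.005
grasp_force: 0.0
```

```bash
python3 - <<'E'
from h import *
wr("teal",.013,box=(200,120,460,330)); shift(.5865,.3501,-.0245)
E
```

```text
teal (294, 202, 69, 68) [587.5 348.6] 51.5 52.1 box frame 152.6 300.6
t 18.42 pos [0.5868 0.3486 0.1091] d [ 1.500e-03 -1.000e-04  1.336e-01] rot [-0.01  0.   -0.02] q [-0.9   0.61  0.39  1.64 -0.27  0.95 -0.31] w 0.998 grip 0.0 F [1.3 0.  0.3]
```

Call:
{"api": "servo_tool", "payload": {
  "motion": [
    [[0.0,0,0.03,0,0,0,1],[0.0,0,0.065,0,0,0,1],[0.0,0,0.095,0,0,0,1],[0.0,0,0.115,0,0,0,1],[0.0,0,0.123,0,0,0,1],[0.0,0,0.126,0,0,0,1],[0.0,0,0.126,0,0,0,1],[0.0,0,0.126,0,0,0,1]]
  ]
}}

```text
t: 19.08
eef_pos: [0.5883, 0.3504, -0.0152]
tool_rot: [0.0, 0.671, 0.741, 0.001]
contact_force: [0.8, 0.6, -0.2]
gripper_width: 1.0
grasp_force: 0.0
```

```bash
python3 - <<'E'
from h import *
wr("teal",.013,box=(225,220,430,420)); shift(.587,.3492,-.0245)
E
```

```text
teal (265, 265, 121, 109) [587.5 348.3] 52.5 52.9 box frame 152.6 300.2
t 19.13 pos [ 0.5884  0.3506 -0.015 ] d [-0.0012 -0.0016  0.0095] rot [ 0.03 -0.02 -0.  ] q [-0.85  0.76  0.33  1.69 -0.33  0.75 -0.26] w 0.994 grip 0.0 F [0.4 0.6 0.4]
```

Call:
{"api": "servo_tool", "payload": {
  "motion": [
    [[-0.0012,-0.0013,0.004,0,0,0,1],[-0.0012,-0.0013,0.0075,0,0,0,1],[-0.0012,-0.0013,0.0075,0,0,0,0.8],[-0.0012,-0.0013,0.0075,0,0,0,0.6],[-0.0012,-0.0013,0.0075,0,0,0,0.6],[-0.0012,-0.0013,0.0075,0,0,0,0.6],[-0.0012,-0.0013,0.0075,0,0,0,0.6],[-0.0012,-0.0013,0.0075,0,0,0,0.6]]
  ]
}}

```text
t: 19.8
eef_pos: [0.5859, 0.3487, -0.0239]
tool_rot: [-0.0, 0.671, 0.741, 0.0]
contact_force: [-3.0, -1.3, 4.9]
gripper_width: 0.674
grasp_force: 26.0
```

Call:
{"api": "servo_tool", "payload": {
  "motion": [
    [[0,0,-0.005,0,0,0,0.6],[0,0,-0.02,0,0,0,0.6],[0,0,-0.04,0,0,0,0.6],[0,0,-0.06,0,0,0,0.6],[0,0,-0.075,0,0,0,0.6],[0,0,-0.08,0,0,0,0.6],[0,0,-0.08,0,0,0,0.6]]
  ]
}}

```text
t: 20.38
eef_pos: [0.5871, 0.3494, 0.0578]
tool_rot: [0.0, 0.671, 0.741, 0.002]
contact_force: [-0.4, 0.1, -1.1]
gripper_width: 0.669
grasp_force: 26.8
```

```bash
python3 - <<'E'
from h import *
o=bot.get_obs(); wr("teal",.013+o["eef_pos"][2]+.0235,box=(225,220,430,420))
print("tcp box frame",((o["eef_pos"][:2]-BOX)@np.c_[BX,BY]*1000).round(1)); shift(.4539,.1499,.055)
E
```

```text
teal (263, 270, 128, 114) [587.2 348.5] 52.7 53.1 box frame 152.3 300.5
tcp box frame [152.3 301.3]
t 20.43 pos [0.5861 0.349  0.0563] d [-0.1849 -0.1514  0.001 ] rot [ 0.01 -0.01  0.  ] q [-0.88  0.67  0.37  1.67 -0.3   0.86 -0.29] w 0.674 grip 26.8 F [-1.  -0.6 -0.4]
```

Call:
{"api": "servo_tool", "payload": {
  "motion": [
    [[-0.008,-0.006,0,0,0,0,0.6],[-0.024,-0.019,0,0,0,0,0.6],[-0.044,-0.036,0,0,0,0,0.6],[-0.066,-0.054,0,0,0,0,0.6],[-0.088,-0.072,0,0,0,0,0.6],[-0.11,-0.09,0,0,0,0,0.6],[-0.132,-0.108,0,0,0,0,0.6],[-0.154,-0.126,0,0,0,0,0.6],[-0.171,-0.14,0,0,0,0,0.6],[-0.181,-0.148,0,0,0,0,0.6],[-0.1843,-0.151,0,0,0,0,0.6],[-0.1843,-0.151,0.01,0,0,0,0.6],[-0.1843,-0.151,0.03,0,0,0,0.6],[-0.1843,-0.151,0.045,0,0,0,0.6],[-0.1843,-0.151,0.05,0,0,0,0.6],[-0.1843,-0.151,0.05,0,0,0,0.6],[-0.1843,-0.151,0.05,0,0,0,0.6],[-0.1843,-0.151,0.05,0,0,0,0.6]]
  ]
}}

```text
t: 21.93
eef_pos: [0.4547, 0.1509, 0.0059]
tool_rot: [0.0, 0.671, 0.742, 0.0]
contact_force: [-0.1, 0.7, 0.3]
gripper_width: 0.672
grasp_force: 26.9
```

```bash
python3 - <<'E'
from h import *
o=bot.get_obs(); shift(.454,.1505,-.0085); W=wr("teal",.013+o["eef_pos"][2]+.0235,box=(225,220,430,420))
shift(.454,.1505,-.0085);cv2.imwrite("pics/w7.png",W["img"][180:,:,::-1])
E
```

```text
t 21.93 pos [0.4547 0.1509 0.0059] d [-0.0003 -0.0008  0.0144] rot [ 0.01 -0.    0.01] q [-0.72  0.49  0.33  2.18 -0.31  0.52 -0.05] w 0.672 grip 26.9 F [-0.1  0.7  0.3]
teal (263, 270, 128, 114) [454.9 150. ] 52.7 53.2 box frame 0.9 116.1
t 21.98 pos [0.4547 0.1508 0.0061] d [-0.0002 -0.0008  0.0146] rot [ 0.01 -0.01  0.  ] q [-0.72  0.49  0.33  2.18 -0.31  0.52 -0.05] w 0.67 grip 26.9 F [ 1.3  0.1 -0.3]
```

View pics/w7.png

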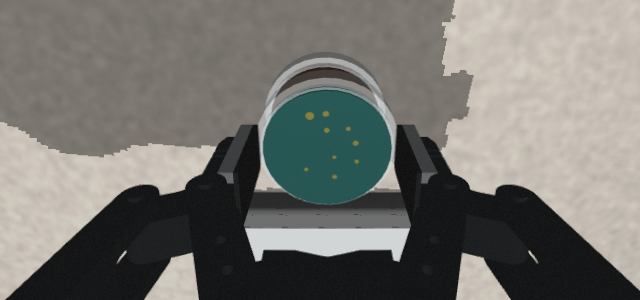

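The teal plate, with its agar at (327,328) full-frame, is aligned over the brown plate, whose rim shows behind it. I'll lower it gently.

Call:
{"api": "servo_tool", "payload": {
  "motion": [
    [[0,-0.0008,0.003,0,0,0,0.6],[0,-0.0008,0.006,0,0,0,0.6],[0,-0.0008,0.009,0,0,0,0.6],[0,-0.0008,0.011,0,0,0,0.6],[0,-0.0008,0.0125,0,0,0,0.6],[0,-0.0008,0.0135,0,0,0,0.6],[0,-0.0008,0.014,0,0,0,0.6],[0,-0.0008,0.014,0,0,0,0.6]]
  ]
}}

```text
t: 22.65
eef_pos: [0.4531, 0.1502, -0.0085]
tool_rot: [-0.0, 0.671, 0.741, -0.0]
contact_force: [0.0, 0.9, -0.3]
gripper_width: 0.672
grasp_force: 26.9
```

Call:
{"api": "servo_tool", "payload": {
  "motion": [
    [[0,0,0.0005,0,0,0,0.6],[0,0,0.001,0,0,0,0.6],[0,0,0.001,0,0,0,0.6]]
  ]
}}

```text
t: 22.9
eef_pos: [0.4533, 0.1502, -0.009]
tool_rot: [-0.0, 0.671, 0.741, 0.0]
contact_force: [-0.6, -0.4, 6.9]
gripper_width: 0.675
grasp_force: 28.1
```

Call:
{"api": "servo_tool", "payload": {
  "motion": [
    [[0,0,-0.0005,0,0,0,0.75],[0,0,-0.0005,0,0,0,0.85],[0,0,-0.0005,0,0,0,1],[0,0,-0.0005,0,0,0,1],[0,0,-0.01,0,0,0,1],[0,0,-0.03,0,0,0,1],[0,0,-0.06,0,0,0,1],[0,0,-0.09,0,0,0,1],[0,0,-0.12,0,0,0,1],[0,0,-0.12,0,0,0,1]]
  ]
}}

```text
t: 23.73
eef_pos: [0.4565, 0.1513, 0.1159]
tool_rot: [0.001, 0.671, 0.741, 0.004]
contact_force: [0.0, 0.2, 0.7]
gripper_width: 1.002
grasp_force: 0.0
```

```bash
python3 - <<'E'
from h import *
W=wr("teal",.028,box=(200,120,460,330));cv2.imwrite("pics/w8.png",cv2.resize(W["img"][170:320,220:440,::-1],None,fx=2,fy=2)); shift(.5025,-.361,.11)
E
```

```text
teal (287, 207, 70, 68) [453.4 150.1] 51.4 52.1 box frame -0.5 116.3
t 23.78 pos [0.4553 0.1512 0.1138] d [-0.5143 -0.0039  0.0021] rot [ 0.07 -0.04 -0.  ] q [-0.83  0.29  0.45  2.13 -0.18  0.76 -0.16] w 1.002 grip 0.0 F [ 0.3 -0.8 -0.6]
```

View pics/w8.png

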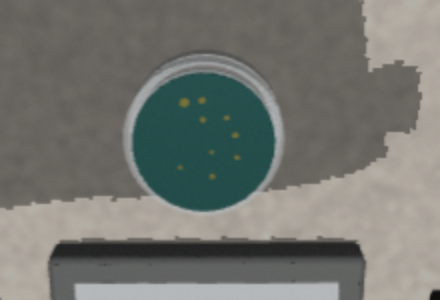

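The teal plate is squarely on the brown one, centred at crop (203,142), about 20 mm clear of the box. Wrist estimates of the two centres differ by 0.5 mm. Next is the pot.

Call:
{"api": "servo_tool", "payload": {
  "motion": [
    [[-0.02,0,0,0,0,0,1],[-0.05,-0.001,0,0,0,0,1],[-0.085,-0.001,0,0,0,0,1],[-0.12,-0.002,0,0,0,0,1],[-0.156,-0.002,0,0,0,0,1],[-0.192,-0.002,0,0,0,0,1],[-0.228,-0.002,0,0,0,0,1],[-0.264,-0.003,0,0,0,0,1],[-0.3,-0.003,0,0,0,0,1],[-0.336,-0.003,0,0,0,0,1],[-0.372,-0.004,0,0,0,0,1],[-0.408,-0.004,0,0,0,0,1],[-0.444,-0.004,0,0,0,0,1],[-0.475,-0.004,0,0,0,0,1],[-0.5,-0.004,0,0,0,0,1],[-0.514,-0.004,0,0,0,0,1],[-0.514,-0.004,0,0,0,0,1],[-0.514,-0.004,0,0,0,0,1]]
  ]
}}

```text
t: 25.28
eef_pos: [0.4996, -0.3611, 0.1097]
tool_rot: [-0.001, 0.671, 0.741, -0.0]
contact_force: [0.5, 0.7, -0.8]
gripper_width: 1.0
grasp_force: 0.0
```

```bash
python3 - <<'E'
from h import *
wr("yellow",.068); shift(.5025,-.361,.03)
E
```

```text
yellow (297, 229, 68, 63) [ 501.9 -360.3] 40.4 40.9 box frame -2.9 -396.4
t 25.33 pos [ 0.5001 -0.3599  0.1098] d [-0.0015  0.0024  0.0798] rot [-0.01 -0.02  0.01] q [ 0.13  0.53  0.53  1.81 -0.34  0.89  0.92] w 0.999 grip 0.0 F [ 0.3 -0.  -0.6]
```

Call:
{"api": "servo_tool", "payload": {
  "motion": [
    [[-0.001,0.0015,0.025,0,0,0,1],[-0.001,0.0015,0.05,0,0,0,1],[-0.001,0.0015,0.07,0,0,0,1],[-0.001,0.0015,0.08,0,0,0,1],[-0.001,0.0015,0.084,0,0,0,1],[-0.001,0.0015,0.084,0,0,0,1],[-0.001,0.0015,0.084,0,0,0,1]]
  ]
}}

```text
t: 25.92
eef_pos: [0.5026, -0.3623, 0.0275]
tool_rot: [0.001, 0.671, 0.742, 0.0]
contact_force: [-0.2, 0.8, 0.9]
gripper_width: 0.996
grasp_force: 0.0
```

Call:
{"api": "servo_tool", "payload": {
  "motion": [
    [[0,0,0,0,0,0,0.8],[0,0,0,0,0,0,0.6],[0,0,0,0,0,0,0.4],[0,0,0,0,0,0,0.4],[0,0,0,0,0,0,0.4],[0,0,0,0,0,0,0.4],[0,0,0,0,0,0,0.4],[0,0,0,0,0,0,0.4]]
  ]
}}

```text
t: 26.58
eef_pos: [0.5023, -0.3628, 0.0274]
tool_rot: [0.0, 0.671, 0.741, 0.0]
contact_force: [-0.4, 1.5, 6.4]
gripper_width: 0.49
grasp_force: 25.0
```

Call:
{"api": "servo_tool", "payload": {
  "motion": [
    [[0,0,-0.005,0,0,0,0.4],[0,0,-0.02,0,0,0,0.4],[0,0,-0.045,0,0,0,0.4],[0,0,-0.07,0,0,0,0.4],[0,0,-0.095,0,0,0,0.4],[0,0,-0.11,0,0,0,0.4],[0,0,-0.115,0,0,0,0.4],[0,0,-0.115,0,0,0,0.4]]
  ]
}}

```text
t: 27.25
eef_pos: [0.5025, -0.3629, 0.1428]
tool_rot: [0.001, 0.671, 0.741, 0.0]
contact_force: [-0.6, -0.0, -1.1]
gripper_width: 0.483
grasp_force: 25.5
```

```bash
python3 - <<'E'
from h import *
o=bot.get_obs(); W=wr("yellow",.068+o["eef_pos"][2]-.0274)
print("tcp box frame",((o["eef_pos"][:2]-BOX)@np.c_[BX,BY]*1000).round(1))
t=np.array([.4536,.1501])+.0715*BX; print(t); shift(*t,.14)
E
```

```text
yellow (276, 281, 103, 91) [ 502.4 -360.5] 41.0 41.3 box frame -2.5 -396.6
tcp box frame [  -2.7 -399. ]
[0.52474647 0.15720136]
t 27.3 pos [ 0.5018 -0.3623  0.1415] d [0.5146 0.0745 0.0016] rot [ 0. -0.  0.] q [ 0.12  0.5   0.55  1.78 -0.31  0.95  0.9 ] w 0.492 grip 25.5 F [ 0.7  0.8 -1.1]
```

Call:
{"api": "servo_tool", "payload": {
  "motion": [
    [[0.012,0.002,0,0,0,0,0.4],[0.036,0.005,0,0,0,0,0.4],[0.066,0.01,0,0,0,0,0.4],[0.098,0.014,0,0,0,0,0.4],[0.13,0.019,0,0,0,0,0.4],[0.162,0.024,0,0,0,0,0.4],[0.194,0.028,0,0,0,0,0.4],[0.226,0.033,0,0,0,0,0.4],[0.258,0.038,0,0,0,0,0.4],[0.29,0.042,0,0,0,0,0.4],[0.322,0.047,0,0,0,0,0.4],[0.354,0.052,0,0,0,0,0.4],[0.386,0.056,0,0,0,0,0.4],[0.418,0.061,0,0,0,0,0.4],[0.45,0.066,0,0,0,0,0.4],[0.48,0.07,0,0,0,0,0.4],[0.502,0.073,0,0,0,0,0.4],[0.512,0.0745,0,0,0,0,0.4],[0.512,0.0745,0,0,0,0,0.4],[0.512,0.0745,0,0,0,0,0.4]]
  ]
}}

```text
t: 28.97
eef_pos: [0.5243, 0.1535, 0.1407]
tool_rot: [-0.0, 0.671, 0.742, -0.001]
contact_force: [0.5, -0.4, -0.7]
gripper_width: 0.486
grasp_force: 25.5
```

```bash
python3 - <<'E'
from h import *
o=bot.get_obs(); W=wr("yellow",.068+o["eef_pos"][2]-.0274)
shift(.5249,.155,.0274)
E
```

```text
yellow (275, 281, 104, 91) [524.2 156. ] 41.0 41.4 box frame 70.5 115.2
t 29.02 pos [0.5245 0.1525 0.141 ] d [0.0026 0.0008 0.1136] rot [-0.02  0.02 -0.02] q [-0.77  0.36  0.46  1.95 -0.21  0.88 -0.1 ] w 0.489 grip 25.5 F [-0.4 -0.7 -1.8]
```

Call:
{"api": "servo_tool", "payload": {
  "motion": [
    [[0.001,0.0005,0.01,0,0,0,0.4],[0.001,0.0005,0.03,0,0,0,0.4],[0.001,0.0005,0.055,0,0,0,0.4],[0.001,0.0005,0.08,0,0,0,0.4],[0.001,0.0005,0.097,0,0,0,0.4],[0.001,0.0005,0.105,0,0,0,0.4],[0.001,0.0005,0.108,0,0,0,0.4],[0.001,0.0005,0.108,0,0,0,0.4],[0.001,0.0005,0.108,0,0,0,0.4]]
  ]
}}

```text
t: 29.77
eef_pos: [0.5263, 0.155, 0.0343]
tool_rot: [0.0, 0.671, 0.741, 0.001]
contact_force: [0.3, 0.7, 0.2]
gripper_width: 0.488
grasp_force: 25.5
```

```bash
python3 - <<'E'
from h import *
o=bot.get_obs(); W=wr("yellow",.068+o["eef_pos"][2]-.0274)
shift(.5249,.155,.0274)
E
```

```text
yellow (275, 280, 104, 92) [526.1 157.5] 41.1 41.5 box frame 72.5 116.5
t 29.82 pos [0.5264 0.1553 0.0346] d [-0.0002 -0.0016  0.0072] rot [ 0.02 -0.01 -0.01] q [-0.7   0.52  0.38  2.01 -0.31  0.66 -0.02] w 0.492 grip 25.5 F [ 0.1  0.2 -0.2]
```

Call:
{"api": "servo_tool", "payload": {
  "motion": [
    [[0,-0.0015,0.003,0,0,0,0.4],[0,-0.0015,0.005,0,0,0,0.4],[0,-0.0015,0.0065,0,0,0,0.4],[0,-0.0015,0.007,0,0,0,0.4],[0,-0.0015,0.0075,0,0,0,0.4],[0,-0.0015,0.0075,0,0,0,0.4]]
  ]
}}

```text
t: 30.32
eef_pos: [0.5242, 0.1556, 0.0274]
tool_rot: [-0.0, 0.671, 0.741, 0.0]
contact_force: [-4.5, -0.8, 12.2]
gripper_width: 0.488
grasp_force: 26.7
```

Call:
{"api": "servo_tool", "payload": {
  "motion": [
    [[0,0,0.0003,0,0,0,0.4],[0,0,0.0006,0,0,0,0.4],[0,0,0.0006,0,0,0,0.4]]
  ]
}}

```text
t: 30.57
eef_pos: [0.5242, 0.1556, 0.0273]
tool_rot: [-0.001, 0.671, 0.741, 0.001]
contact_force: [-5.8, -1.4, 18.6]
gripper_width: 0.488
grasp_force: 27.2
```

Call:
{"api": "servo_tool", "payload": {
  "motion": [
    [[0,0,-0.0005,0,0,0,0.45],[0,0,-0.001,0,0,0,0.55],[0,0,-0.001,0,0,0,0.7],[0,0,-0.001,0,0,0,0.9],[0,0,-0.001,0,0,0,1],[0,0,-0.001,0,0,0,1],[0,0,-0.02,0,0,0,1],[0,0,-0.05,0,0,0,1],[0,0,-0.08,0,0,0,1],[0,0,-0.1,0,0,0,1],[0,0,-0.1,0,0,0,1]]
  ]
}}

```text
t: 31.48
eef_pos: [0.5269, 0.156, 0.1295]
tool_rot: [0.001, 0.671, 0.741, 0.003]
contact_force: [0.3, 0.2, 0.5]
gripper_width: 0.997
grasp_force: 0.0
```

```bash
python3 - <<'E'
from h import *
wr("yellow",.068);wr("teal",.028); wr("teal",.028,name="top",amin=60,box=(200,250,300,330)); wr("red",.078,amin=100,name="scene",n=5); shift(.6508,.0241,.12)
E
```

```text
yellow (291, 219, 62, 59) [523.8 158. ] 40.7 40.8 box frame 70.3 117.2
teal (197, 201, 69, 66) [452.9 150. ] 51.5 52.2 box frame -1.0 116.3
teal (252, 288, 24, 24) [454.1 147.3] 44.0 49.4 box frame -0.1 113.4
red (418, 71, 61, 22) [542.2 648.4] 80.4 189.0 box frame 137.3 603.4
red (265, 198, 23, 18) [494.6   6.4] 46.2 47.2 box frame 26.2 -30.7
t 31.68 pos [0.5231 0.1551 0.1244] d [-0.1431  0.114   0.0043] rot [-0.02  0.01  0.  ] q [-0.77  0.38  0.46  1.97 -0.22  0.84 -0.09] w 0.994 grip 0.0 F [-0.9 -0.5 -0. ]
```

Call:
{"api": "servo_tool", "payload": {
  "motion": [
    [[-0.143,0.114,0,0,0,0,1],[-0.143,0.114,0,0,0,0,1],[-0.143,0.114,0,0,0,0,1],[-0.143,0.114,0,0,0,0,1],[-0.143,0.114,0,0,0,0,1],[-0.143,0.114,0,0,0,0,1],[-0.143,0.114,0,0,0,0,1],[-0.143,0.114,0,0,0,0,1],[-0.143,0.114,0,0,0,0,1]]
  ]
}}

```text
t: 32.43
eef_pos: [0.6504, 0.0261, 0.1245]
tool_rot: [-0.001, 0.67, 0.742, -0.0]
contact_force: [0.3, 0.4, -0.1]
gripper_width: 0.998
grasp_force: 0.0
```

```bash
python3 - <<'E'
from h import *
W=wr("red",.078,box=(200,150,450,350)); shift(.6508,.0241,.006)
cv2.imwrite("pics/w9.png",W["img"][:,:,::-1])
E
```

```text
red (310, 234, 36, 40) [650.4  29.5] 21.1 25.1 box frame 183.5 -23.3
t 32.48 pos [0.6506 0.0261 0.1249] d [-2.100e-03  1.000e-04  1.189e-01] rot [-0.02 -0.01  0.03] q [-0.46  0.55  0.46  1.71 -0.29  0.95  0.21] w 1.001 grip 0.0 F [0.5 0.  0.7]
```

View pics/w9.png

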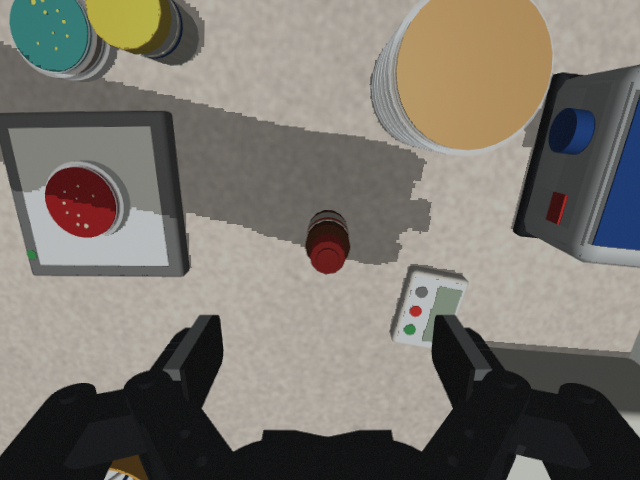

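The wrist view shows the red-capped bottle with its cap top at about (327,260). The timer at (428,305) is just behind, and it is only 19 mm high, so the fingertips stay above it.

```bash
python3 - <<'E'
from h import *
W=bot.read_camera("wrist"); print(onplane(W,[[327,259]],.078)); print(onplane(W,[[327,259]],.074))
shift(.6506,.0250,.006)
E
```

```text
[[0.65074422 0.0261727  0.078     ]]
[[0.65088588 0.02472547 0.074     ]]
t 32.53 pos [0.6509 0.0259 0.1252] d [-0.001  -0.0003  0.1192] rot [-0.01 -0.01  0.02] q [-0.46  0.55  0.46  1.71 -0.29  0.95  0.21] w 1.005 grip 0.0 F [-0.1 -0.3  0. ]
```

Call:
{"api": "servo_tool", "payload": {
  "motion": [
    [[-0.001,0,0.015,0,0,0,1],[-0.001,0,0.035,0,0,0,1],[-0.001,0,0.055,0,0,0,1],[-0.001,0,0.07,0,0,0,1],[-0.001,0,0.08,0,0,0,1],[-0.001,0,0.08,0,0,0,1],[-0.001,0,0.08,0,0,0,1]]
  ]
}}

```text
t: 33.12
eef_pos: [0.6516, 0.0238, 0.0456]
tool_rot: [-0.0, 0.671, 0.742, -0.0]
contact_force: [-0.2, 0.6, 1.1]
gripper_width: 0.997
grasp_force: 0.0
```

```bash
python3 - <<'E'
from h import *
W=wr("red",.078,box=(225,180,450,420)); shift(.6506,.0250,.006)
cv2.imwrite("pics/w10.png",W["img"][:,:,::-1])
E
```

```text
red (300, 276, 51, 60) [650.2  31.5] 21.2 27.9 box frame 183.5 -21.3
t 33.17 pos [0.6523 0.0236 0.0463] d [ 0.0016 -0.0015  0.0403] rot [ 0.01 -0.    0.01] q [-0.42  0.65  0.41  1.75 -0.34  0.81  0.25] w 0.999 grip 0.0 F [ 1.2 -0.4 -0.8]
```

Call:
{"api": "servo_tool", "payload": {
  "motion": [
    [[0.001,-0.001,0.01,0,0,0,1],[0.001,-0.001,0.02,0,0,0,1],[0.001,-0.001,0.03,0,0,0,1],[0.001,-0.001,0.036,0,0,0,1],[0.001,-0.001,0.04,0,0,0,1],[0.001,-0.001,0.04,0,0,0,1]]
  ]
}}

```text
t: 33.67
eef_pos: [0.6498, 0.0241, 0.0041]
tool_rot: [-0.001, 0.671, 0.741, -0.001]
contact_force: [-0.5, 0.5, 0.3]
gripper_width: 0.998
grasp_force: 0.0
```

Call:
{"api": "servo_tool", "payload": {
  "motion": [
    [[0,0,0,0,0,0,0.8],[0,0,0,0,0,0,0.6],[0,0,0,0,0,0,0.4],[0,0,0,0,0,0,0.3],[0,0,0,0,0,0,0.3],[0,0,0,0,0,0,0.3],[0,0,0,0,0,0,0.3],[0,0,0,0,0,0,0.3],[0,0,0,0,0,0,0.3]]
  ]
}}

```text
t: 34.42
eef_pos: [0.651, 0.0242, 0.006]
tool_rot: [0.0, 0.671, 0.741, 0.0]
contact_force: [-0.4, 0.1, 4.9]
gripper_width: 0.358
grasp_force: 24.8
```

Call:
{"api": "servo_tool", "payload": {
  "motion": [
    [[0,0,-0.005,0,0,0,0.3],[0,0,-0.02,0,0,0,0.3],[0,0,-0.04,0,0,0,0.3],[0,0,-0.055,0,0,0,0.3],[0,0,-0.06,0,0,0,0.3],[0,0,-0.06,0,0,0,0.3]]
  ]
}}

```text
t: 34.92
eef_pos: [0.652, 0.0242, 0.0676]
tool_rot: [0.001, 0.671, 0.741, 0.001]
contact_force: [0.0, -0.2, -0.5]
gripper_width: 0.362
grasp_force: 24.9
```

```bash
python3 - <<'E'
from h import *
W=bot.read_camera("wrist"); o=bot.get_obs()
k=blobs(W["img"],"red",(225,180,450,420),300)[0]; x,y,w,h=cv2.boundingRect(k); zc=.078+o["eef_pos"][2]-.006
p=onplane(W,[[x+w/2,y+h-w*.475]],zc)[0,:2]; print((x,y,w,h),p,(p-o["eef_pos"][:2])@np.c_[BY,BX]); shift(.481,-.0974,.066)
E
```

```text
(294, 318, 67, 82) [0.65157236 0.02966475] [0.00522493 0.00102176]
t 34.97 pos [0.6511 0.0244 0.0663] d [-0.1042 -0.1813  0.    ] rot [ 0.02 -0.    0.  ] q [-0.43  0.62  0.43  1.75 -0.33  0.84  0.24] w 0.361 grip 24.9 F [-0.1 -0.8 -1.1]
```

Call:
{"api": "servo_tool", "payload": {
  "motion": [
    [[-0.005,-0.009,0,0,0,0,0.3],[-0.016,-0.027,0,0,0,0,0.3],[-0.028,-0.048,0,0,0,0,0.3],[-0.041,-0.07,0,0,0,0,0.3],[-0.054,-0.092,0,0,0,0,0.3],[-0.067,-0.114,0,0,0,0,0.3],[-0.08,-0.136,0,0,0,0,0.3],[-0.093,-0.159,0,0,0,0,0.3],[-0.102,-0.175,0,0,0,0,0.3],[-0.106,-0.181,0,0,0,0,0.3],[-0.106,-0.181,0.01,0,0,0,0.3],[-0.106,-0.181,0.028,0,0,0,0.3],[-0.106,-0.181,0.043,0,0,0,0.3],[-0.106,-0.181,0.05,0,0,0,0.3],[-0.106,-0.181,0.05,0,0,0,0.3],[-0.106,-0.181,0.05,0,0,0,0.3],[-0.106,-0.181,0.05,0,0,0,0.3]]
  ]
}}

```text
t: 36.38
eef_pos: [0.4818, -0.0991, 0.0157]
tool_rot: [0.0, 0.671, 0.742, 0.0]
contact_force: [0.6, 0.1, -0.5]
gripper_width: 0.362
grasp_force: 24.9
```

```bash
python3 - <<'E'
from h import *
W=bot.read_camera("wrist"); shift(.481,-.0994,.0065)
E
```

```text
t 36.43 pos [ 0.4819 -0.0992  0.0159] d [-0.0001 -0.0009  0.0094] rot [0.01 0.   0.  ] q [-0.24  0.49  0.4   2.15 -0.35  0.56  0.51] w 0.362 grip 24.9 F [-0.5  0.1 -0.1]
```

Call:
{"api": "servo_tool", "payload": {
  "motion": [
    [[0,-0.0005,0.003,0,0,0,0.3],[0,-0.0005,0.006,0,0,0,0.3],[0,-0.0005,0.0075,0,0,0,0.3],[0,-0.0005,0.0085,0,0,0,0.3],[0,-0.0005,0.009,0,0,0,0.3],[0,-0.0005,0.0093,0,0,0,0.3],[0,-0.0005,0.0093,0,0,0,0.3]]
  ]
}}

```text
t: 37.02
eef_pos: [0.4806, -0.0993, 0.0062]
tool_rot: [-0.0, 0.671, 0.741, 0.0]
contact_force: [0.2, -0.4, -1.2]
gripper_width: 0.357
grasp_force: 24.9
```

Call:
{"api": "servo_tool", "payload": {
  "motion": [
    [[0,0,0.0005,0,0,0,0.3],[0,0,0.001,0,0,0,0.3],[0,0,0.001,0,0,0,0.3]]
  ]
}}

```text
t: 37.27
eef_pos: [0.4807, -0.0994, 0.0059]
tool_rot: [-0.0, 0.671, 0.741, 0.0]
contact_force: [-2.2, 0.9, 9.0]
gripper_width: 0.363
grasp_force: 25.8
```

Call:
{"api": "servo_tool", "payload": {
  "motion": [
    [[0,0,-0.0005,0,0,0,0.4],[0,0,-0.0005,0,0,0,0.5],[0,0,-0.0005,0,0,0,0.7],[0,0,-0.0005,0,0,0,0.9],[0,0,-0.0005,0,0,0,1],[0,0,-0.0005,0,0,0,1],[0,0,-0.0005,0,0,0,1],[0,0,-0.02,0,0,0,1],[0,0,-0.05,0,0,0,1],[0,0,-0.09,0,0,0,1],[0,0,-0.12,0,0,0,1],[0.03,0.03,-0.14,0,0,0,1],[0.07,0.03,-0.14,0,0,0,1],[0.11,0.03,-0.14,0,0,0,1],[0.15,0.03,-0.14,0,0,0,1],[0.19,0.03,-0.14,0,0,0,1],[0.23,0.03,-0.14,0,0,0,1],[0.27,0.03,-0.14,0,0,0,1],[0.3,0.03,-0.14,0,0,0,1],[0.3,0.03,-0.14,0,0,0,1]]
  ]
}}

```text
t: 38.93
eef_pos: [0.4791, 0.2102, 0.145]
tool_rot: [-0.001, 0.667, 0.745, 0.001]
contact_force: [0.2, -0.4, 0.5]
gripper_width: 1.002
grasp_force: 0.0
```

```bash
python3 - <<'E'
from h import *
shift(.48,.2,.15)
R["orange"]=[((8,110,50),(23,255,255))]
S=wr("red",.078,amin=20,name="scene",n=6); T=wr("red",.078,amin=20,name="top",n=6)
wr("orange",.08,amin=60,name="top",box=(405,250,470,310)); wr("blue",.078,amin=15,name="top",box=(445,195,470,215)); wr("orange",.09,amin=60,name="top",box=(240,145,295,200))
cv2.imwrite("pics/f1.png",T["img"][:,:,::-1]); cv2.imwrite("pics/f2.png",S["img"][:,:,::-1])
E
```

```text
t 38.93 pos [0.4791 0.2102 0.145 ] d [-0.0102 -0.0002 -0.005 ] rot [ 0.   -0.03  0.12] q [-0.86  0.31  0.4   2.   -0.16  0.86 -0.26] w 1.002 grip 0.0 F [ 0.2 -0.4  0.5]
red (418, 71, 61, 22) [542.4 648.5] 80.4 188.4 box frame 137.5 603.4
red (265, 198, 23, 18) [494.5   6.4] 46.4 47.0 box frame 26.1 -30.8
red (230, 230, 11, 9) [482.3 -99.1] 19.8 21.1 box frame 3.5 -134.5
red (518, 177, 7, 6) [852.6 416.6] 13.9 16.5 box frame 423.1 341.9
red (495, 183, 7, 5) [820.1 365.4] 13.8 15.1 box frame 385.7 294.1
red (509, 164, 7, 6) [819.6 442. ] 14.4 16.1 box frame 392.8 370.4
red (23, 206, 35, 38) [606.5 624.8] 79.9 80.9 box frame 198.9 573.4
red (20, 257, 34, 37) [500.4 625.2] 75.6 76.6 box frame 93.4 584.4
red (306, 281, 24, 24) [468.1  32.9] 45.3 45.8 box frame 2.4 -1.8
red (378, 280, 12, 12) [482.  -98.2] 22.1 23.0 box frame 3.3 -133.6
red (132, 117, 8, 8) [831.6 426. ] 14.5 16.7 box frame 403.2 353.3
red (167, 117, 7, 8) [830.7 349.2] 13.3 17.0 box frame 394.6 277.0
orange (413, 259, 46, 41) [ 494.4 -204.2] 79.3 91.2 box frame 5.0 -240.3
blue (455, 198, 10, 10) [ 650.5 -257.8] 19.4 19.7 box frame 155.1 -309.1
orange (247, 153, 37, 36) [716.1 140.5] 73.7 74.0 box frame 259.9 80.7
```

View pics/f2.png

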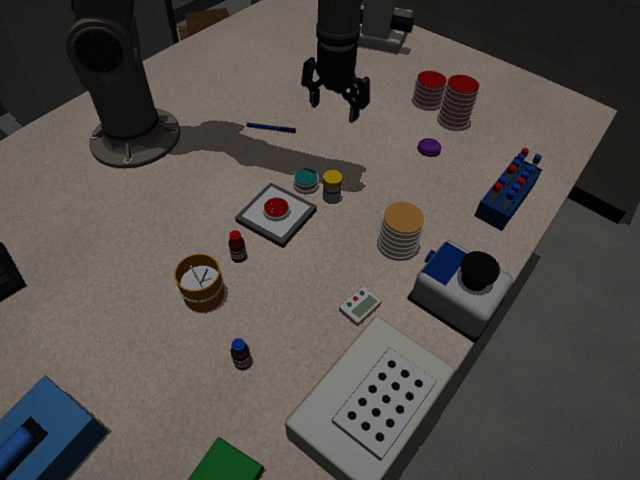

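The final scene view shows everything in place and upright:
- blood plate on the box (277,208)
- teal on brown (305,180), with the pot behind (332,184)
- red-capped bottle (237,246) between the box and the jar

The blue-capped bottle and the read stack measure the same as at the start, and the timer appears in the same spot in the picture.

```bash
python3 -c "
from station import bot
print(bot.hand_in())"
```

```text
the job is handed in; nothing more can be done
None
```

The job is handed in at about 39 s of the 118 s allowed: all five items are upright, placed in the order asked and within about 2 mm of target on the camera checks, with no look-alike or bystander moved.

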